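# Unscrew the drinking jar's lid and hold it over the mouth

## Task

Open the square drinking jar for refilling: pull the steel stirrer up out of the hole in its orange lid and stand it in the red mug. Then, with the jar kept down in its wooden brace, unscrew the tight lid (anticlockwise from above) until its threads let go, lift it straight up and finish still holding it, level and still, about two centimetres clear above the jar's mouth, touching neither jar nor anything else. Leave the mug upright and the other kitchen things where they are.

Things in the scene. Friction and masses are not known exactly. Their poses are not given: they have to be found in the camera images.
- stirrer_grip (a point): On the axis of the stirrer, a straight steel rod 10 mm in diameter, 165 mm long, about 50 g, z towards its upper end. A dark rubber stopper disc (26 mm diameter, 6 mm thick) round it lies on the lid; the rod stands upright through the lid's hole. This point is 50 mm above the disc's underside, 40 mm below the rod's upper end, 125 mm above its lower end.
- stirrer_tip (a point): Centre of the stirrer's lower end face, 75 mm below the disc's underside; at the start it hangs inside the jar.
- mug: Red plastic mug with a handle on its own +y side, 84 mm across the mouth, 90 mm high, walls 4 mm, 220 g, loose on the counter. Origin: centre of its underside, z up. The jar and the mug stand one to the left and one to the right; which is which changes.
- cap_center (a point): Centre (half-way up) of the orange screw lid: ribbed round side 60 mm in diameter, 24 mm high, 50 g, 15 mm hole in its top. z up along the thread axis, x towards the white mark. Screwed on, its lower edge is 8 mm above the jar's shoulder and 18 mm below the mouth, so this point is 6 mm below the mouth. It turns stiffly (0.2 to 0.6 N m): a seal presses it up with about 12 N.
- cap_mark (a point): White mark on the lid's top, 22.5 mm out along its x. Lid yaw minus jar yaw: -0.33 to 0 rad at the start; turned anticlockwise from above it grows, and the lid is free between 0.80 and 1.10 (stop at about 1.12). There the seal pops it up by about 4 mm and it lifts straight off. Until then pulling up lifts the whole jar.
- jar: Square greenish glass drinking jar, 66 mm by 66 mm, 420 g, loose. Origin: centre of its underside, z up; x points to the yellow mark on its shoulder. The flat shoulder is 80 mm above the origin, the round neck is 40 mm in diameter (50 mm over its threads) and ends in the mouth at 106 mm.
- jar_mouth (a point): Centre of the jar's mouth, level with the top of its neck, 106 mm above the jar's underside; z up.
- brace: Wooden square socket screwed to the counter, in which the jar stands so that it cannot turn: 85 mm by 85 mm outside, 69 mm inside, walls 32 mm high, floor 6 mm thick. Origin: centre of its underside, on the counter. Nothing holds the jar down but its weight.
- pot: Aluminium pot lying upside down at the back, 180 mm across, 110 mm high. Bystander. Origin: centre of its footprint on the counter.
- ladle: Steel ladle lying on the counter, bowl 84 mm across, handle 270 mm long towards its +y. Bystander. Origin: under the bowl.
- bowl: Blue ceramic bowl, 130 mm across, 50 mm high. Bystander. Origin: centre of its underside.
- saltjar: Closed jar with a white cap, 64 mm across, 110 mm high. Bystander. Origin: centre of its underside.
- sponge: Yellow washing-up sponge, 70 by 110 by 30 mm. Bystander. Origin: centre of its underside.
- tin: Food tin, 74 mm across, 100 mm high. Bystander. Origin: centre of its underside.
Mind the look-alikes: they are no part of the job. Of the things that look like the part that bears cap_center, the largest one is meant.

How it is judged:
By the outcome, as a careful person would: the job done as asked, in the order asked, and still so for the second after the job is handed in, while the arm keeps its last pose, push and grip.
It also fails if it takes over 45 s, if anything falls off the work surface, if the arm or the gripper's body presses on something with over 40 N, if the wrist force passes 120 N, or if a joint passes its speed limit or range.

## Robot

A 6-joint arm with a two-finger parallel gripper is mounted at the origin on the work surface. World frame = base frame: x ahead of the robot, y to its left, z up, the work surface at z = 0. Lengths are in m, angles in rad, forces in N, time in s.
With the tool pointing down it reaches from about 0.325 to 0.9 m from the base axis. Payload 6.1 kg.
Tool frame: the origin (TCP) lies midway between the tips of the shut fingers; the grasp point (between the pads) lies 19 mm behind it; z points along the fingers, y is the line along which they close (so a half turn about z gives the same grasp; the last joint's range is limited). The gripper opens to 85 mm and grips with 20 to 120 N. Pads are 22 mm wide; open, the fingers measure 114 mm over their backs; the gripper's body (76 mm by 85 mm) begins 54 mm behind the grasp point. The pads swing forward as they close: fully open they stand 13 mm farther back than shut.
Start: joints at [-1.24, 0.22, 1.526, -0, 1.395, -0.126], TCP at [0.276, -0.561, 0.231] pointing down, gripper open.
Joint ranges: [-2.98, 2.98], [-0.91, 2.08], [0.09, 2.57], [-1.24, 4.39], [0.2, 2.65], [-2.68, 2.68]. Speed limits (rad/s): [2.57, 2.57, 3.01, 3.14, 3.14, 3.14].

## Interface

Orientations are given as [roll, pitch, yaw] about the fixed x, y, z axes, in that order (R = Rz(yaw) Ry(pitch) Rx(roll)).
In Python, from plant import movep, move_l, set_joints, gripper_to, hold, inverse_kinematics, observe, get_image, get_calibration, Unreachable, job_done gives the robot as it stands. Calls block until the motion is done:
- movep(position, orientation): joint-space move of the TCP to a pose.
- move_l(position, feed=0.15, rotation=None, max_force=None): straight line of the TCP; rotation=None keeps the orientation; feed is the mean speed in m/s. With max_force (N) it stops when the force on the tool has changed by that much, and returns True; else False.
- set_joints(angles): joint-space move.
- gripper_to(opening, f_grip=None): finger opening in m; f_grip is the grip in N (None keeps the last); returns when the fingers have stopped.
- hold(seconds).
- inverse_kinematics(position, orientation): joint angles nearest the present ones, or None.
- observe(): the state.
- get_image(name): name is "scene" or "top"; returns (picture, depth): 400x640x3 uint8, red, green, blue; 400x640 float32, m along the optical axis (not along the pixel's ray), 0 where there is no reading.
- get_calibration(name): a dict with "intrinsics" (3x3 intrinsics, pixels), "world_from_camera" (4x4, takes a point from camera to world coordinates). Camera axes: x right, y down, z forward; pixel columns grow to the right and rows downward; lengths in m; the calibration is good to about 2 mm. A picture is of the moment at which its call begins. get_calibration takes no time and is no camera call.
A pose or a line that the arm cannot do raises Unreachable and nothing moves.
- job_done(): hands the job in; it is judged then, once.
The state is a dict: "time_s": time; "q": joint angles; "joint_velocities": joint speeds; "joint_torque": joint torques, N m; "eef_pos": TCP position; "tcp_rot": TCP orientation; "ft_force": force on the tool from outside, world axes, zero at the start; "torque": the same for the moment, N m; "opening": finger opening in m; "grasp_force": force on a finger pad.
Only numpy, scipy, OpenCV 4.12 (cv2) and the standard library are available. Lean on these libraries where they do the work, as an engineer would, in place of code of your own. Each camera call takes 0.05 s, during which the arm holds its last target. There are 200 camera calls.

## Working session

There is one attempt and no reset: what is moved stays moved. The work goes in short steps, each a Python script; the robot and the scene stay as the last script left them, time stands still between calls to the robot, and variables do not carry over. Pictures are saved under pics/ and viewed, at most 10 in all, crops included, and the job is handed in when it is done.

```bash
ls; mkdir -p pics; python3 - <<'E'
from plant import *
import cv2,numpy as np
for n in("scene","top"):
    p,d=get_image(n); cv2.imwrite(f"pics/{n}0.png",p[:,:,::-1]); np.savez(f"{n}0.npz",p=p,d=d)
    c=get_calibration(n); print(n,c["intrinsics"],np.round(c["world_from_camera"],3))
print(observe())
E
```

```text
pics
scene [[521.00375433   0.         324.84348584]
 [  0.         521.00375433 198.09818746]
 [  0.           0.           1.        ]] [[ 0.311  0.777 -0.547  1.367]
 [ 0.95  -0.245  0.192 -0.262]
 [ 0.015 -0.58  -0.815  1.228]
 [ 0.     0.     0.     1.   ]]
top [[388.35600648   0.         318.79683704]
 [  0.         388.35600648 197.80730438]
 [  0.           0.           1.        ]] [[ 0.008 -0.995  0.097  0.53 ]
 [-1.    -0.01  -0.024  0.015]
 [ 0.024 -0.097 -0.995  1.113]
 [ 0.     0.     0.     1.   ]]
{'time_s': 0.1, 'q': array([-1.24008988e+00,  2.21190528e-01,  1.52753202e+00, -1.03521383e-05,
        1.39469080e+00, -1.26097765e-01]), 'joint_velocities': array([-0.00065334, -0.00178633, -0.00244542, -0.0008513 ,  0.00066544,
        0.00056019]), 'joint_torque': array([ 1.65140791e-03, -4.98243499e+01, -3.90547585e+01, -2.00442669e-04,
        5.63889655e-03,  4.23400570e-05]), 'eef_pos': array([ 0.27548746, -0.56038424,  0.23026314]), 'tcp_rot': array([-3.13978513e+00, -2.18869599e-04,  4.56805832e-01]), 'ft_force': array([-0.49017177,  1.01558636, -0.43583917]), 'torque': array([-0.01602295, -0.02446367, -0.01795609]), 'grasp_force': 0.0, 'opening': 0.0853526145948245}
```

View pics/scene0.png

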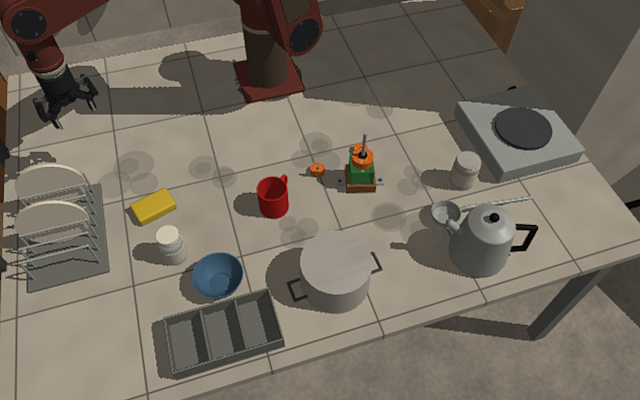

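View pics/top0.png

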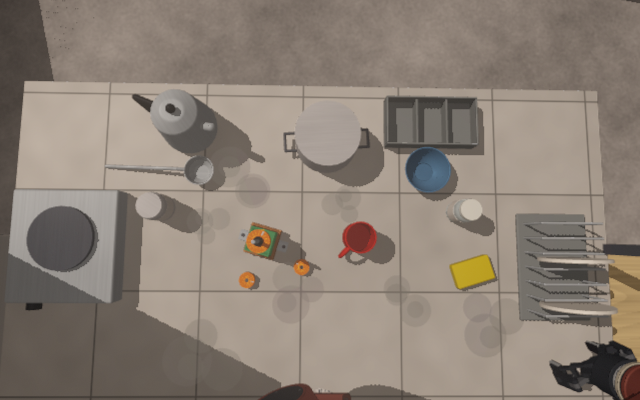

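The jar with its orange lid is at top (260,241) and scene (362,157). The red mug is at top (360,238), with its handle at (342,253). The two small orange caps at (248,280) and (302,267) are look-alikes. Next I measure these points.

```bash
cat > h.py <<'E'
from plant import *
import cv2,numpy as np
def cloud(n,pd=None):
    p,d=pd if pd else get_image(n); c=get_calibration(n); K=c["intrinsics"];T=c["world_from_camera"]
    v,u=np.mgrid[:400,:640]; P=np.stack([(u-K[0,2])/K[0,0]*d,(v-K[1,2])/K[1,1]*d,d],-1)@T[:3,:3].T+T[:3,3]
    P[d==0]=np.nan
    return p,P
def circ(x,y):
    A=np.c_[2*x,2*y,np.ones(len(x))]; s=np.linalg.lstsq(A,x*x+y*y,rcond=None)[0]; return s[0],s[1],np.sqrt(s[2]+s[0]**2+s[1]**2)
def crop(p,u0,v0,u1,v1,k,name): cv2.imwrite(name,cv2.resize(p[v0:v1,u0:u1,::-1],None,fx=k,fy=k,interpolation=cv2.INTER_CUBIC))
E
python3 - <<'E'
from h import *
for n in("top","scene"):
    f=np.load(n+"0.npz"); p,P=cloud(n,(f["p"],f["d"]))
    h=cv2.cvtColor(p,cv2.COLOR_RGB2HSV).astype(int); H,S,V=h[...,0],h[...,1],h[...,2]; z=P[...,2]
    cen=np.array([241,260]) if n=="top" else np.array([160,362])
    vv,uu=np.mgrid[:400,:640]; near=np.hypot(vv-cen[0],uu-cen[1])<35
    def rep(l,m):
        q=P[m]; print(n,l,len(q),np.round(q.min(0),3) if len(q) else'',np.round(q.max(0),3) if len(q) else'',np.round(np.median(q,0),3) if len(q) else '')
    rep("counter",(abs(z)<.02)&near)
    org=(H>4)&(H<18)&(S>180)&near&(z>.095); rep("lid",org)
    rep("lidtop",org&(z>.118)); 
    q=P[near&(z>.125)]; rep("tall",near&(z>.135))
    for a in np.arange(.13,.22,.01):
        m=near&(z>a)&(z<a+.01); 
        if m.sum(): print("  z",a.round(2),m.sum(),np.round(np.median(P[m],0),4))
    m=near&(z>.108)&(z<.13); rep("lidlevel",m); print(circ(*P[m][:,:2].T) if n=="top" else '')
    ylw=near&(H>=20)&(H<35)&(S>150); rep("yellow",ylw)
    wht=near&(S<60)&(V>170)&(z>.1); rep("white",wht)
    red=((H<4)|(H>175))&(S>150)&(z>.01)&(abs(P[...,1])<.5)&(P[...,0]>.3); rep("red",red)
    m=red&(z>.083)&(z<.095); rep("rim",m)
    print(circ(*P[m][:,:2].T))
    print(); 
    crop(p,*( (210,195,390,300,4.4) if n=="top" else (310,120,410,200,8)),f"pics/{n}0c.png")
E
```

```text
top counter 2874 [ 0.418  0.058 -0.006] [0.611 0.253 0.02 ] [0.513 0.159 0.001]
top lid 260 [0.488 0.117 0.113] [0.543 0.173 0.125] [0.518 0.148 0.119]
top lidtop 179 [0.488 0.117 0.118] [0.543 0.173 0.125] [0.518 0.148 0.12 ]
top tall 33 [0.512 0.142 0.135] [0.521 0.15  0.212] [0.517 0.145 0.198]
  z 0.13 1 [0.5132 0.143  0.1352]
  z 0.14 3 [0.5183 0.1421 0.1431]
  z 0.15 2 [0.5172 0.144  0.1559]
  z 0.16 2 [0.5173 0.1422 0.1608]
  z 0.17 4 [0.5175 0.1424 0.1772]
  z 0.18 1 [0.5117 0.1454 0.1886]
  z 0.19 4 [0.5177 0.1423 0.1956]
  z 0.2 13 [0.5166 0.145  0.2087]
  z 0.21 3 [0.519  0.1469 0.2109]
top lidlevel 420 [0.488 0.117 0.108] [0.546 0.176 0.129] [0.517 0.145 0.119]
(np.float64(0.5164787417454657), np.float64(0.14685330380370115), np.float64(0.02219738617330468))
top yellow 2 [0.546 0.137 0.087] [0.546 0.139 0.088] [0.546 0.138 0.088]
top white 4 [0.514 0.135 0.121] [0.536 0.15  0.212] [0.518 0.148 0.209]
top red 366 [ 0.302 -0.465  0.01 ] [ 0.567 -0.065  0.548] [ 0.514 -0.128  0.078]
top rim 145 [ 0.488 -0.161  0.083] [ 0.567 -0.076  0.095] [ 0.522 -0.123  0.09 ]
(np.float64(
[... 495 characters left out ...]
36]
  z 0.16 9 [0.5198 0.1403 0.1648]
  z 0.17 12 [0.5192 0.1397 0.1759]
  z 0.18 7 [0.5182 0.1391 0.1834]
  z 0.19 8 [0.5205 0.141  0.1944]
  z 0.2 17 [0.5192 0.1405 0.2064]
  z 0.21 2 [0.5192 0.1422 0.2108]
scene lidlevel 311 [0.485 0.112 0.108] [0.549 0.172 0.13 ] [0.523 0.138 0.119]

scene yellow 5 [0.524 0.114 0.087] [0.545 0.137 0.103] [0.541 0.119 0.097]
scene white 2 [0.532 0.132 0.118] [0.536 0.133 0.119] [0.534 0.132 0.118]
scene red 1039 [ 0.302 -0.49   0.01 ] [0.88  0.442 0.588] [ 0.538 -0.122  0.058]
scene rim 184 [ 0.486 -0.164  0.083] [ 0.574 -0.082  0.094] [ 0.537 -0.122  0.089]
(np.float64(0.5300350350118977), np.float64(-0.12319665645720443), np.float64(0.0397972825040849))
```

View pics/top0c.png

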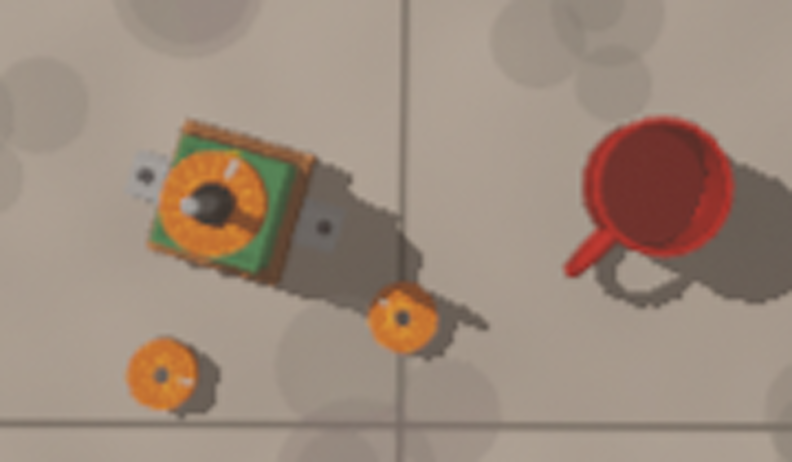

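View pics/scene0c.png

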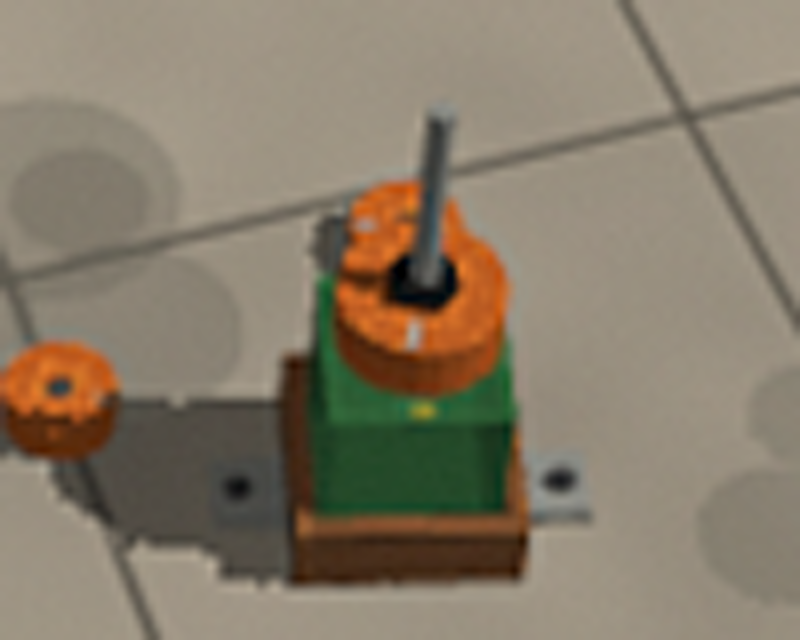

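The lid centre is near (0.516, 0.144), with its top at z≈0.119 and the rod's top at 0.209, both as expected. The white mark is at crop (232,168), so lid yaw ≈ -0.49. The brace and yellow mark give jar yaw ≈ -0.25. The mug centre is near (0.529, -0.120). Next I check IK, then go above the stirrer.

```bash
python3 - <<'E'
from h import *
pi=np.pi
for y in(-1.57,-1,-.5,0,.5,1,1.57,2.2):
    q=inverse_kinematics([.516,.1435,.149],[pi,0,y]); print(y,None if q is None else np.round(q,2))
q=inverse_kinematics([.529,-.12,.27],[pi,0,0]);print(q)
movep([.516,.1435,.26],[pi,0,0])
move_l([.516,.1435,.150],feed=.12,max_force=8)
o=observe();print(o["time_s"],o["eef_pos"],o["tcp_rot"],o["ft_force"])
for n in("scene","top"):
    p,P=cloud(n); crop(p,*((215,190,315,290,5.8) if n=="top" else (290,60,430,200,4)),f"pics/{n}1.png")
a=cv2.imread("pics/scene1.png");b=cv2.imread("pics/top1.png")
H=560;cv2.imwrite("pics/both1.png",cv2.resize(np.hstack([a[:H],cv2.resize(b,(560,560))]),(800,400)))
E
```

```text
-1.57 None
-1 None
-0.5 [ 0.12  0.08  1.84 -0.    1.22  2.19]
0 [ 0.12  0.08  1.84 -0.    1.22  1.69]
0.5 [ 0.12  0.08  1.84 -0.    1.22  1.19]
1 [ 0.12  0.08  1.84 -0.    1.22  0.69]
1.57 [ 0.12  0.08  1.84 -0.    1.22  0.12]
2.2 [ 0.12  0.08  1.84  0.    1.22 -0.51]
[-3.68480808e-01 -1.23213630e-03  1.69428049e+00 -4.44089210e-16
  1.44854430e+00  1.20231552e+00]
3.8 [0.51669327 0.14355046 0.15092383] [-3.14139616e+00 -1.55126340e-03 -8.14390704e-05] [-0.43664063  0.33687969  0.03220022]
```

View pics/both1.png

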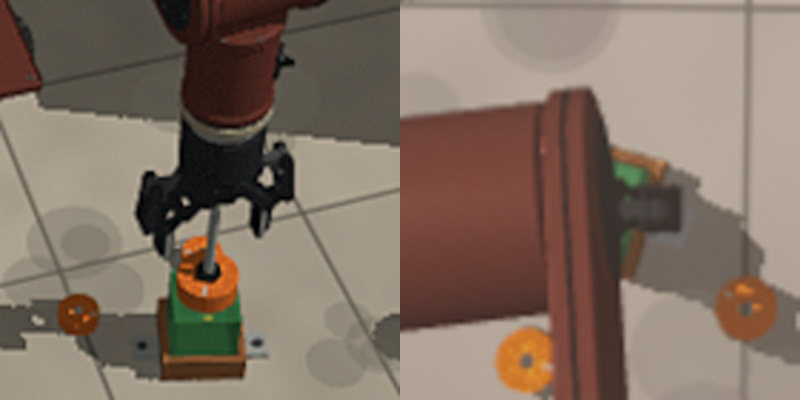

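The scene view on the left shows the rod between the open fingers, and the top view is hidden by the arm. I close gently, lift, and check.

```bash
cat >> h.py <<'E'
def st(l):
    o=observe();print(l,"t%.1f"%o["time_s"],"p",np.round(o["eef_pos"],4),"yaw %.3f"%o["tcp_rot"][2],"F",np.round(o["ft_force"],1),"M",np.round(o["torque"],2),"o %.4f g %.0f"%(o["opening"],o["grasp_force"])); return o
def lids(P,p):
    h=cv2.cvtColor(p,cv2.COLOR_RGB2HSV).astype(int); z=P[...,2]
    return (h[...,0]>4)&(h[...,0]<18)&(h[...,1]>180)&(np.hypot(P[...,0]-.516,P[...,1]-.143)<.045)&(z>.108)
E
python3 - <<'E'
from h import *
p,P=cloud("scene");m=lids(P,p);print("lid before",np.round(P[m].mean(0),4))
gripper_to(0.0,25); st("closed")
p,P=cloud("scene");m=lids(P,p);print("lid after",np.round(P[m].mean(0),4))
move_l([.5165,.1435,.29],feed=.12); st("up")
p,P=cloud("scene"); np.savez("s2.npz",p=p,P=P)
near=(np.hypot(P[...,0]-.5165,P[...,1]-.1435)<.03)
for a in np.arange(.11,.28,.01):
    k=near&(P[...,2]>a)&(P[...,2]<a+.01)
    if k.sum(): print(a.round(2),k.sum(),np.round(np.median(P[k],0),4))
crop(p,290,20,430,200,3.3,"pics/s2.png")
E
```

```text
lid before [0.5219 0.1393 0.1214]
closed t4.6 p [0.5159 0.1435 0.1499] yaw -0.000 F [ 0.3 -0.9 -0.2] M [ 0.05 -0.01  0.01] o 0.0093 g 26
lid after [0.5242 0.1394 0.1237]
up t6.0 p [0.516  0.1434 0.2889] yaw -0.000 F [-0.   1.3  0.3] M [ 0.05  0.02 -0.03] o 0.0088 g 26
0.11 197 [0.5193 0.143  0.1179]
0.12 79 [0.5146 0.1424 0.1211]
0.18 7 [0.5191 0.1387 0.1873]
0.19 10 [0.518  0.1398 0.194 ]
0.2 8 [0.5204 0.1386 0.2045]
0.21 10 [0.5206 0.139  0.2169]
0.22 9 [0.5181 0.1388 0.2243]
0.23 10 [0.5183 0.139  0.2322]
0.24 8 [0.5197 0.1393 0.2428]
0.25 7 [0.5235 0.1358 0.2593]
0.26 56 [0.5198 0.1387 0.2639]
0.27 9 [0.5189 0.1397 0.2744]
0.28 9 [0.5202 0.141  0.2824]
```

View pics/s2.png

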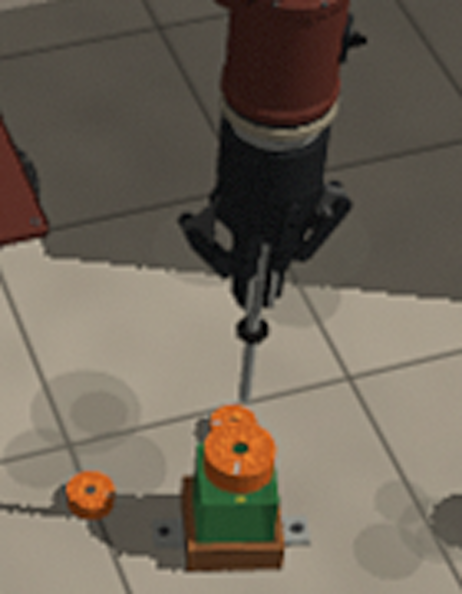

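The rod is held upright and clear, with its disc at (251,330) in the crop and the lid in place with its hole open at (240,448). The held rod shows the scene camera reads about 2 mm low in y. I go to the mug at (0.529, -0.120) and lower the stirrer with force sensing.

```bash
python3 - <<'E'
from h import *
p,P=cloud("scene");m=lids(P,p)&(P[...,2]<.13);x,y=P[m][:,:2].T;print("lid scene now",P[m].min(0),P[m].max(0))
move_l([.527,-.120,.29],feed=.25); st("over")
p,P=cloud("scene"); near=(np.hypot(P[...,0]-.529,P[...,1]+.12)<.06)
h=cv2.cvtColor(p,cv2.COLOR_RGB2HSV).astype(int); m=near&((h[...,0]<4)|(h[...,0]>175))&(h[...,1]>150)&(P[...,2]>.083)&(P[...,2]<.095); print("rim",circ(*P[m][:,:2].T))
k=near&(P[...,2]>.19)&(P[...,2]<.24); print("rod",np.median(P[k],0))
move_l([.527,-.120,.135],feed=.15,max_force=8)
print(move_l([.527,-.120,.100],feed=.03,max_force=3)); o=st("down")
gripper_to(.03); st("rel"); gripper_to(.085); hold(.4)
move_l([.527,-.120,.27],feed=.15); st("up")
p,P=cloud("scene"); crop(p,220,120,400,220,4,"pics/s3.png")
E
```

```text
lid scene now [0.48427213 0.11095648 0.10823621] [0.5484364  0.17314328 0.1244629 ]
over t7.3 p [ 0.5269 -0.1191  0.29  ] yaw 0.001 F [-0.7  0.5 -0.6] M [ 0.01  0.03 -0.01] o 0.0090 g 26
rim (np.float64(0.5301424509224252), np.float64(-0.12315906285178041), np.float64(0.03948282422695049))
rod [ 0.53151324 -0.12237639  0.2166116 ]
True
down t9.3 p [ 0.527  -0.1199  0.1115] yaw -0.000 F [-0.2  0.5  4.9] M [0.19 0.11 0.05] o 0.0091 g 26
rel t9.7 p [ 0.526  -0.1196  0.1105] yaw -0.000 F [0.4 0.1 0.1] M [-0.03  0.06  0.  ] o 0.0298 g 0
up t11.8 p [ 0.5264 -0.1198  0.2687] yaw -0.000 F [-0.3 -1.   0.2] M [-0.01  0.02 -0.02] o 0.0851 g 0
```

View pics/s3.png

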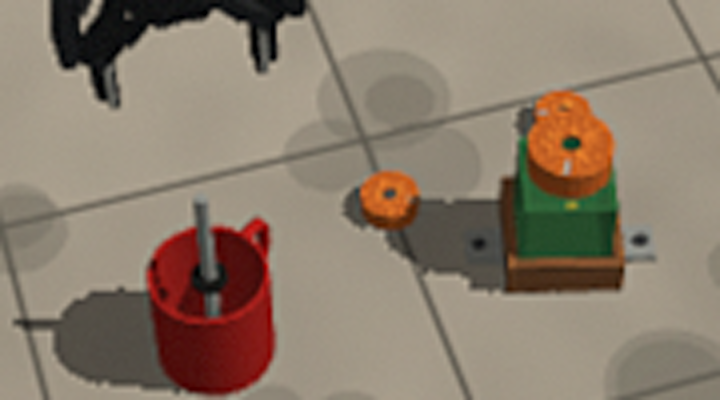

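The stirrer stands in the upright mug at (205,270), and the jar and lid are undisturbed, with the white mark at (567,168). Next I re-measure lid yaw and centre from above, then grip the lid.

```bash
cat >> h.py <<'E'
def yaws(tag=""):
    p,P=cloud("top"); h=cv2.cvtColor(p,cv2.COLOR_RGB2HSV).astype(int); r=np.hypot(P[...,0]-.516,P[...,1]-.145)
    m=(P[...,2]>.112)&(P[...,2]<.16)&(r<.04); q=P[m]; c=(np.nanmin(q,0)+np.nanmax(q,0))/2
    w=m&(h[...,1]<130)&(h[...,2]>150)&(np.hypot(P[...,0]-c[0],P[...,1]-c[1])>.014); a=P[w].mean(0)-c
    g=((h[...,0]>45)&(h[...,0]<85)&(h[...,1]>100)|(h[...,0]>20)&(h[...,0]<35)&(h[...,1]>150)|m)&(P[...,2]>.05)&(r<.06)
    R=cv2.minAreaRect(np.argwhere(g)[:,::-1].astype(np.float32))
    print(tag,"c",np.round(c,4),"n",m.sum(),w.sum(),"mark",np.round(a,4),"yaw %.3f"%np.arctan2(a[1],a[0]),"jar rect",R); return p
E
python3 - <<'E'
from h import *
p=yaws("lid")
movep([.516,.1448,.17],[np.pi,0,.5]); st("above")
print(move_l([.516,.1448,.086],feed=.1,max_force=6)); st("at")
gripper_to(0.0,25); st("soft"); 
E
```

```text
lid c [0.5168 0.1465 0.1179] n 423 16 mark [0.0154 0.0035 0.0011] yaw 0.223 jar rect ((257.5, 240.5), (23.0, 23.0), 90.0)
above t13.0 p [0.5167 0.144  0.1706] yaw 0.499 F [-0.2  0.  -0.1] M [-0.01 -0.01  0.  ] o 0.0848 g 0
False
at t14.0 p [0.5167 0.1448 0.0867] yaw 0.500 F [0.3 0.7 0.5] M [ 0.01 -0.02 -0.04] o 0.0850 g 0
soft t14.4 p [0.5166 0.1449 0.087 ] yaw 0.500 F [-1.2 -0.8  6.3] M [0.01 0.2  0.05] o 0.0595 g 27
```

```bash
python3 - <<'E'
from h import *
o=observe(); 
gripper_to(0.0,90); st("grip")
for y in np.arange(.65,1.51,.15):
    movep([.516,.1448,.0865],[np.pi,0,y]); st("turn")
p,P=cloud("scene"); crop(p,300,60,420,200,4.2,"pics/s4.png")
E
```

```text
grip t14.6 p [0.5167 0.1449 0.0874] yaw 0.500 F [-2.6 -0.2  8.7] M [-0.02  0.49  0.06] o 0.0581 g 94
turn t14.9 p [0.5168 0.145  0.0875] yaw 0.647 F [-0.2  0.3  5.8] M [0.01 0.11 0.2 ] o 0.0582 g 96
turn t15.1 p [0.5169 0.145  0.0875] yaw 0.797 F [-0.1  0.1  5.2] M [0.05 0.12 0.15] o 0.0582 g 96
turn t15.4 p [0.5169 0.145  0.0875] yaw 0.947 F [0.4 0.4 5.1] M [0.02 0.13 0.16] o 0.0583 g 96
turn t15.7 p [0.5169 0.145  0.0875] yaw 1.097 F [ 0.7 -0.6  4.5] M [0.03 0.04 0.14] o 0.0580 g 96
turn t15.9 p [0.517  0.145  0.0875] yaw 1.247 F [-0.3  0.8  6.1] M [0.05 0.12 0.2 ] o 0.0580 g 96
turn t16.2 p [0.517  0.145  0.0876] yaw 1.397 F [-0.2 -0.8  7.3] M [0.05 0.14 0.12] o 0.0582 g 96
```

View pics/s4.png

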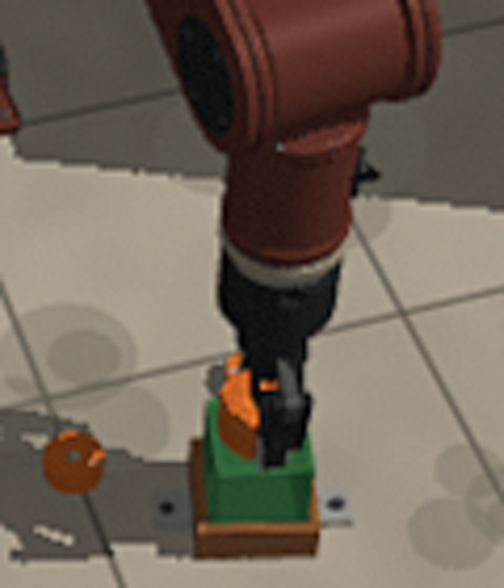

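The fingers are gripping the lid at (260,410), and the jar is still seated in its brace. I keep turning in small steps and watch for the seal to pop.

```bash
python3 - <<'E'
from h import *
for y in (1.47,1.54,1.61,1.66,1.71):
    movep([.516,.1448,.0865],[np.pi,0,y]); st("turn")
E
```

```text
turn t16.5 p [0.5172 0.145  0.088 ] yaw 1.467 F [-0.9  0.9  9. ] M [0.09 0.24 0.12] o 0.0583 g 96
turn t16.7 p [0.5174 0.1451 0.0883] yaw 1.537 F [-0.4  0.6  9.9] M [0.06 0.33 0.08] o 0.0582 g 96
turn t17.0 p [0.5176 0.1451 0.0884] yaw 1.607 F [-1.4  0.7  9.5] M [0.11 0.27 0.06] o 0.0581 g 96
turn t17.2 p [0.5177 0.1452 0.0885] yaw 1.657 F [-0.4  0.6  9.3] M [0.11 0.21 0.  ] o 0.0585 g 96
turn t17.5 p [0.5177 0.1452 0.0885] yaw 1.707 F [-0.5 -0.  10.9] M [0.08 0.21 0.08] o 0.0575 g 96
```

The upward force has risen to about 10 N and the torque has dropped, so the threads have let go. I lift in small test steps.

```bash
python3 - <<'E'
from h import *
o=observe(); x,y,z=.516,.1448,.0865
for d in(.004,.008,.012): move_l([x,y,z+d],feed=.03); st("lift")
p,P=cloud("scene"); crop(p,300,100,420,200,5,"pics/s5.png")
E
```

```text
lift t17.8 p [0.5169 0.145  0.0912] yaw 1.708 F [0.2 0.1 6.5] M [ 0.09 -0.   -0.07] o 0.0581 g 97
lift t18.1 p [0.5153 0.1447 0.0939] yaw 1.709 F [-0.7  0.4 -0.8] M [0.04 0.   0.01] o 0.0581 g 96
lift t18.3 p [0.516  0.1448 0.0985] yaw 1.710 F [-0.2 -0.5 -1.6] M [-0.03 -0.   -0.02] o 0.0584 g 96
```

View pics/s5.png

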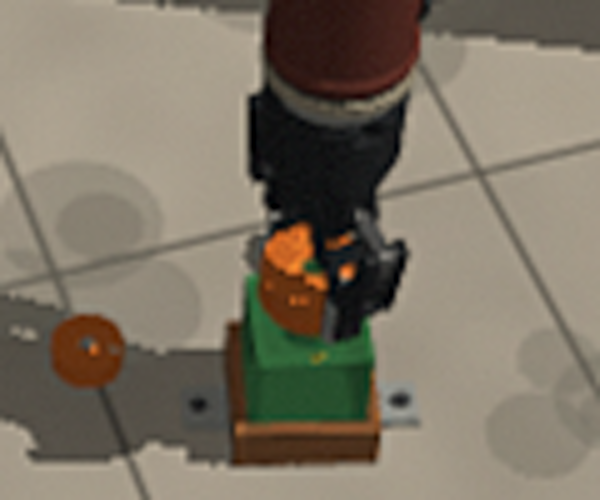

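The lid is free: the tool carries only about 1 N, and the jar is down with its shoulder and yellow mark visible at (318,357). I raise the lid to 2 cm clear and measure the gap.

```bash
python3 - <<'E'
from h import *
move_l([.516,.1448,.1255],feed=.05); hold(.5); st("lift")
p,P=cloud("scene"); crop(p,300,90,420,200,5,"pics/s6.png")
h=cv2.cvtColor(p,cv2.COLOR_RGB2HSV).astype(int); r=np.hypot(P[...,0]-.516,P[...,1]-.143)
m=(h[...,0]>3)&(h[...,0]<18)&(h[...,1]>170)&(r<.045)&(P[...,2]>.1); z=P[m][:,2]; print("lid z",np.percentile(z,[0,2,10,50,90,98,100]).round(4))
g=(h[...,0]>45)&(h[...,0]<85)&(h[...,1]>100)&(r<.06); z=P[g][:,2]; print("green z",np.percentile(z,[2,50,90,98,100]).round(4))
E
```

```text
lift t19.6 p [0.5159 0.1448 0.1254] yaw 1.710 F [ 0.1  0.3 -0.1] M [0.03 0.01 0.02] o 0.0582 g 96
lid z [0.1319 0.1364 0.1442 0.1564 0.202  0.3601 0.4189]
green z [0.0355 0.0835 0.105  0.118  0.1428]
```

View pics/s6.png

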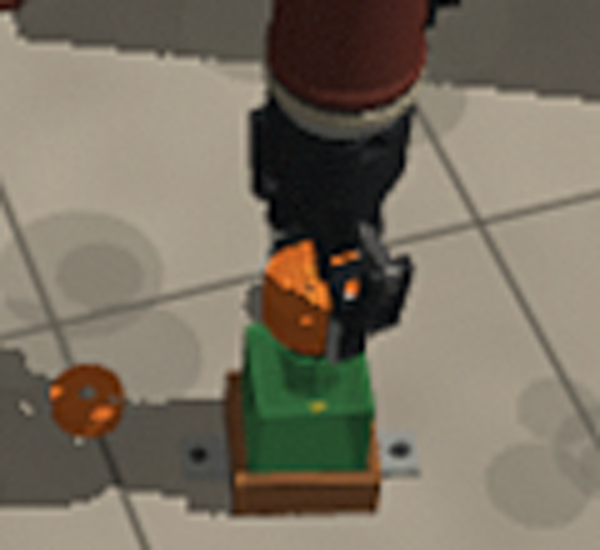

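The lid's lower edge is at z≈0.132, about 2 cm above the mouth at 0.112. The lid is level, the bare neck shows at (310,375), and the jar is seated in its brace.

```bash
python3 -c "
from plant import *
print(job_done())"
```

```text
the job is handed in; nothing more can be done
None
```

The job is handed in: the stirrer stands in the upright mug, and the lid is unscrewed and held level about 2 cm above the mouth of the jar, which is still seated in its brace.

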